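# Hang the blue ear defenders over the rail

## Task

Hang the ear defenders with the blue cups on the steel rail: headband square over the bar near its middle, one cup hanging on each side, then let go. Set them down onto the bar rather than dropping them, and leave the yellow ear defenders and the timer where they are.

Things in the scene. Friction and masses are not known exactly. Their poses are not given: they have to be found in the camera images.
- ear_blue_grip (a point): Ear defenders with blue cups, 60x160x147 mm, standing on the cups. Point: centre of the black grip block on top of the headband, 136 above the cup bottoms. z up, y cup to cup, x across the band. Block 24 (x, grasp across this from above) x 52 (y) x 23 tall, top 10 above the point. Band underside, which rests on the bar, is 24 below the point: keep fingertips above it. Gap between cups 76 (y).
- ear_yellow: Bystander: an equal pair of ear defenders with yellow cups, 60 (x) x 160 (y) x 147 (z) mm, standing upright. Origin at the centre of its underside, on the bench; y from cup to cup.
- rail_mid (a point): Fixed rail stand: level round steel bar, 12 mm diameter, 260 long, on two posts 124 from its middle, each with an 18 mm black end ball and a black foot 110 long. Point: middle of the bar's axis, 150 above the bench. y along the bar, x across it, z up. When hung, the grip block centre is 30 above this point.
- timer: Bystander: white square bench timer with a grey round dial, 66 x 66 x 44 mm, loose. Origin at the centre of its underside.

How it is judged:
By the outcome, as a careful person would: the job done as asked, in the order asked, and still so for the second after the job is handed in, with the robot touching nothing.
It also fails if it takes over 35 s, if anything falls off the work surface, if the arm or the gripper's body presses on something with over 40 N, if the wrist force passes 120 N, or if a joint passes its speed limit or range.

## Robot

A 7-joint arm with a two-finger parallel gripper is mounted at the origin on a cart in front of the work surface, level with it; the furniture and walls round the work are solid. World frame = base frame: x ahead of the robot, y to its left, z up, the work surface at z = 0. Lengths are in m, angles in rad, forces in N, time in s.
With the tool pointing down it reaches from about 0.425 to 1.025 m from the base axis. Payload 9.4 kg.
Tool frame: the origin (TCP) lies at the very end of the fingers, on their centre line; the grasp point (between the pads) lies 19 mm behind it; z points along the fingers, y is the line along which they close (so a half turn about z gives the same grasp; the last joint's range is limited). The gripper opens to 85 mm and grips with 20 to 120 N. Pads are 22 mm wide; open, the fingers measure 114 mm over their backs; the gripper's body (76 mm by 85 mm) begins 54 mm behind the grasp point. The pads swing forward as they close: fully open they stand 13 mm farther back than shut.
Start: joints at [-1.409, 0.599, -0.003, 1.599, 0.002, 0.943, -0.08], TCP at [0.171, 0.704, 0.231] pointing down, gripper open.
Joint ranges: [-2.57, 2.57], [-0.35, 1.97], [-1.29, 1.29], [0.11, 2.56], [-1.05, 4.19], [0.11, 1.86], [-2.63, 2.63]. Speed limits (rad/s): [2.22, 2.22, 3.01, 3.01, 3.14, 3.14, 3.14].

## Interface

Orientations are given as a 3x3 rotation matrix whose columns are the frame's x, y, z axes.
In Python, from station import r gives the robot as it stands. The module is installed in compiled form; this text tells all that it offers.
- The arm moves only by the shell command python3 -m inch 'ROWS' [FORCE]. ROWS is JSON, a list that holds one entry, the list of rows, each a list of 7 numbers: the turn, a rotation vector about the world's x, y, z in degrees, then the shift along the world's x, y, z in mm, then the opening in per cent of the stroke, from 0 (shut) to 100 (fully open). In form: [[[rx, ry, rz, tx, ty, tz, hand], ...]]. A call has 1 to 12 rows; each row is the pose to reach, as a shift and turn from the pose commanded when the call began; what a row does not reach only later rows make up. A row lasts 1/8 s, in which the tool goes at most 62.5 mm and 10.7 degrees, less where a joint would pass 70% of its speed; a pose out of reach is approached as far as the arm can. A call with a gripper value outside its range is refused whole. The fingers move at their own pace and stop on an object; FORCE is the grip in N (left out, the last holds). Time passes only in rows, so rows that repeat a pose let the fingers close. It gives the time, the measured TCP pose, the force, the opening and the grip force at its end, in the units of the state.
- r.sense(): the state, without advancing time (a new reading comes with each control period).
- r.camera(name): name is "scene" or "top" or "wrist"; returns a dict with "pixels" (384x512x3 uint8, red, green, blue), "depth" (384x512 float32, m along the optical axis (not along the pixel's ray), 0 where there is no reading), "fov_y" (degrees; the focal length in pixels is half the picture's height over the tangent of half this angle, whatever the lens; pixels are square), "cx", "cy" (the principal point, pixels), "R" (3x3) and "t" (3): a world point X has camera coordinates R X + t. Camera axes: x right, y down, z forward; pixel columns grow to the right and rows downward; lengths in m; the calibration is good to about 2 mm. A picture is of the moment at which its call begins.
- r.job_done(): hands the job in; it is judged then, once.
The state is a dict: "t": time; "joint_pos": joint angles; "dq": joint speeds; "joint_torque": joint torques, N m; "ee_pos": TCP position; "orientation": TCP orientation; "force": force on the tool from outside, world axes, zero at the start; "ft_torque": the same for the moment, N m; "width": finger opening in m; "finger_force": force on a finger pad.
Only numpy, scipy, OpenCV 4.12 (cv2) and the standard library are available. Lean on these libraries where they do the work, as an engineer would, in place of code of your own. Each camera call takes 0.05 s, during which the arm holds its last target. There are 200 camera calls.

## Working session

There is one attempt and no reset: what is moved stays moved. The work goes in short steps, Python scripts to look and compute and a shell command to move; the robot and the scene stay as the last step left them, time stands still between calls to the robot, and variables do not carry over. Pictures are saved under pics/ and viewed, at most 10 in all, crops included, and the job is handed in when it is done.

```bash
mkdir -p pics; cat > h.py <<'E'
import numpy as np, cv2
from station import r
def cloud(c):
    d=c["depth"]; f=d.shape[0]/2/np.tan(np.radians(c["fov_y"])/2)
    v,u=np.mgrid[:d.shape[0],:d.shape[1]]
    P=np.stack([(u-c["cx"])/f*d,(v-c["cy"])/f*d,d],-1)
    return (P-c["t"])@np.array(c["R"])
E
python3 - <<'E'
from h import *
ims=[]
for n in("scene","top"):
    c=r.camera(n); ims.append(c["pixels"]); np.savez(n+".npz",**c)
    print(n,c["fov_y"],c["t"],(c["depth"]>0).mean())
    cv2.imwrite(f"pics/{n}.png",cv2.resize(c["pixels"][...,::-1],(768,576)))
s=r.sense(); print(s["t"],s["ee_pos"],s["orientation"],s["width"])
E
```

```text
scene 47.76247069564771 [0.46885194 0.18056715 0.92512593] 0.9958953857421875
top 48.155147784710365 [-0.01585897  0.51785035  1.03230267] 0.9961344401041666
0.1 [0.17140915 0.7039947  0.23050093] [[-9.71620714e-01  2.36544158e-01 -2.21371058e-04]
 [ 2.36544233e-01  9.71619711e-01 -1.40094486e-03]
 [-1.16296839e-04 -1.41355109e-03 -9.99998994e-01]] 0.08541913288968572
```

View pics/scene.png

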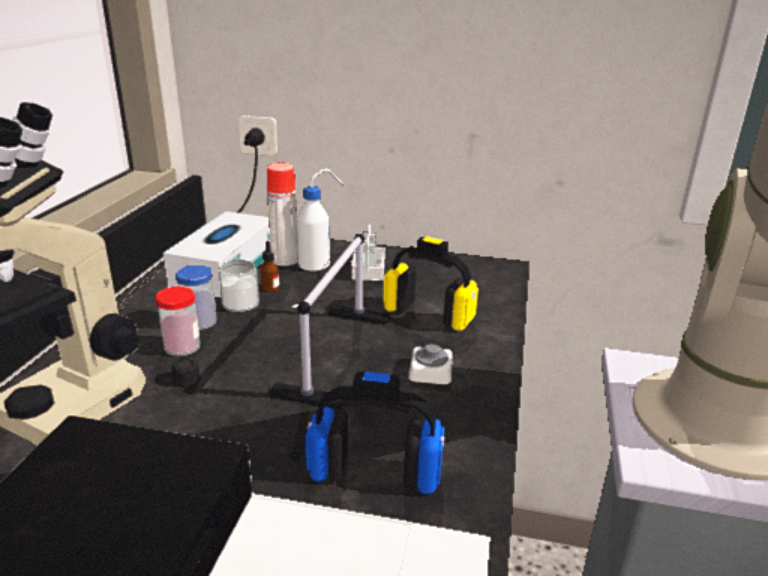

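View pics/top.png

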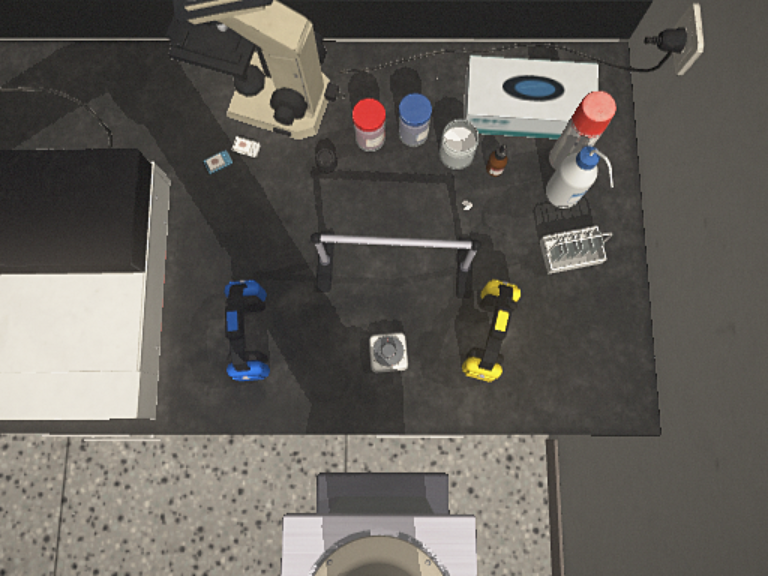

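The scene view shows the blue pair at about (375,430), the rail from (305,305) to (362,240), the yellow pair at (430,285) and the timer at (431,365). In the top view, the blue grip is at (234,321), the bar runs from (320,240) to (475,245), and a box stands at the left (up to column 165).

```bash
python3 - <<'E'
from h import *
np.set_printoptions(precision=4,suppress=True)
for n in("scene","top"):
    c=dict(np.load(n+".npz")); P=cloud(c); hsv=cv2.cvtColor(c["pixels"],cv2.COLOR_RGB2HSV)
    print(n,"cam",-c["R"].T@c["t"])
    H,S,V=hsv[...,0],hsv[...,1],hsv[...,2]
    for nm,lo,hi in(("blue",105,125),("yel",22,35)):
        m=(H>=lo)&(H<=hi)&(S>150)&(P[...,0]<.75)&(P[...,2]>0.005)&(P[...,2]<.17)
        q=P[m]; t=q[q[:,2]>.128]
        print(nm,m.sum(),"topPatch",len(t),t.mean(0),t.min(0),t.max(0))
        cu=q[q[:,2]<.11]; k=cu[:,:2]; 
        _,lab,cen=cv2.kmeans(k.astype(np.float32),2,None,(3,50,1e-5),5,cv2.KMEANS_PP_CENTERS); print("cups",cen, cu[:,2].max())
        # block+band incl. black: points above z .11 near patch
        near=(np.abs(P[...,:2]-t.mean(0)[:2]).max(-1)<.06)&(P[...,2]>.13)
        b=P[near]; 
        if len(b): print("block rect",cv2.minAreaRect((b[:,:2]*1000).astype(np.float32)),b[:,2].max())
    m=(P[...,2]>.140)&(P[...,2]<.165)&(P[...,0]>.4)&(P[...,0]<.75)&(abs(P[...,1])<.25)&(S<90)&(V>90)
    b=P[m]; 
    if len(b)>10:
        print("bar",len(b),b.mean(0),cv2.fitLine(b[:,:2].astype(np.float32),cv2.DIST_HUBER,0,.01,.01).ravel(),b.min(0),b.max(0))
    for nm,(x0,x1,y0,y1) in dict(leftbox=(.2,1,.2,1.2)).items():
        q=P[(P[...,0]>x0)&(P[...,0]<x1)&(P[...,1]>y0)&(P[...,1]<y1)&(P[...,2]>.03)]
        for zl,zh in((.03,.1),(.1,.2),(.2,.3),(.3,.5),(.5,1)):
            w=q[(q[:,2]>zl)&(q[:,2]<zh)]
            if len(w): print(nm,zl,len(w),np.percentile(w,[1,50,99],axis=0).ravel())
E
```

```text
scene cam [0.3141 0.822  0.5779]
blue 1516 topPatch 192 [ 0.5548 -0.0079  0.1522] [ 0.4338 -0.3375  0.1429] [0.7232 0.235  0.1697]
cups [[0.3809 0.2382]
 [0.5125 0.247 ]] 0.10401724778788626
block rect ((574.4405517578125, -7.358547210693359), (119.05577087402344, 11.302101135253906), 87.05023193359375) 0.15830242794934166
yel 728 topPatch 38 [ 0.4505 -0.1837  0.147 ] [ 0.4349 -0.1936  0.1453] [ 0.4669 -0.1723  0.1486]
cups [[ 0.5169 -0.1822]
 [ 0.3858 -0.1501]] 0.08750419546714865
block rect ((450.31512451171875, -181.2948455810547), (23.257274627685547, 52.07918930053711), 77.02790069580078) 0.1486479584602675
bar 314 [ 0.5725 -0.0115  0.1538] [ 0.0421  0.9991  0.5718 -0.0259] [ 0.5613 -0.149   0.1405] [0.5865 0.1072 0.1595]
leftbox 0.03 9494 [0.308  0.211  0.0332 0.4493 0.4062 0.0978 0.9228 0.4706 0.0998]
leftbox 0.1 16761 [0.4038 0.2211 0.103  0.6068 0.464  0.1622 0.8537 0.5523 0.1973]
leftbox 0.2 1571 [0.8384 0.2009 0.2001 0.8764 0.2389 0.2088 0.9162 0.2951 0.2866]
leftbox 0.3 1327 [0.8313 0.2005 0.3036 0.8496 0.249  0.3376 0.8812 0.2807 0.4114]
leftbox 0.5 807 [0.3141 0.822  0.
[... 364 characters left out ...]
0.1466] [ 0.4368 -0.1992  0.1435] [ 0.4671 -0.1797  0.1507]
cups [[ 0.3842 -0.1674]
 [ 0.5167 -0.2016]] 0.10172705657086052
block rect ((451.3619689941406, -189.5283660888672), (23.54991340637207, 51.81782913208008), 74.92151641845703) 0.1537817816480704
bar 500 [ 0.5744 -0.0286  0.1541] [ 0.0468  0.9989  0.5738 -0.0334] [ 0.5644 -0.1454  0.1458] [0.5857 0.0944 0.1604]
leftbox 0.03 11523 [0.306  0.2069 0.0339 0.4326 0.4566 0.0956 0.9085 0.6022 0.0996]
leftbox 0.1 9558 [0.3871 0.2087 0.1003 0.6194 0.4583 0.1599 0.8828 0.5913 0.1991]
leftbox 0.2 1161 [0.8441 0.2012 0.2001 0.8824 0.2575 0.2058 0.9188 0.3246 0.2781]
leftbox 0.3 540 [0.84   0.201  0.3064 0.8544 0.2414 0.3301 0.8652 0.2762 0.3399]
```

```bash
python3 - <<'E'
from h import *
np.set_printoptions(precision=4,suppress=True)
for n in("scene","top"):
    c=dict(np.load(n+".npz")); P=cloud(c); X,Y,Z=P[...,0],P[...,1],P[...,2]
    hsv=cv2.cvtColor(c["pixels"],cv2.COLOR_RGB2HSV)
    reg=(X>.38)&(X<.52)&(Y>.15)&(Y<.28)
    t=P[reg&(Z>.135)&(hsv[...,1]>150)]; b=P[reg&(Z>.138)]
    print(n,"blue patch",len(t),t.mean(0),t.min(0),t.max(0)); print(cv2.minAreaRect((b[:,:2]*1000).astype(np.float32)),np.percentile(b[:,2],[50,95]))
    band=P[(X>.34)&(X<.56)&(Y>.15)&(Y<.28)&(Z>.08)&(Z<.15)]
    print("band dir",cv2.fitLine(band[:,:2].astype(np.float32),cv2.DIST_HUBER,0,.01,.01).ravel())
    d=P[(X>.5)&(X<.65)&(abs(Y+.02)<.2)&(Z>.135)&(Z<.17)]
    print("rail rect",cv2.minAreaRect((d[:,:2]*1000).astype(np.float32)),cv2.fitLine(d[:,:2].astype(np.float32),cv2.DIST_HUBER,0,.01,.01).ravel(), np.percentile(d[:,2],[50,95]))
    f=P[(X>.48)&(X<.66)&(abs(Y+.02)<.2)&(Z>.004)&(Z<.03)]
    ti=P[(X>.3)&(X<.48)&(abs(Y)<.12)&(Z>.02)&(Z<.06)]
    print("timer",cv2.minAreaRect((ti[:,:2]*1000).astype(np.float32)))
E
```

```text
scene blue patch 110 [0.4499 0.2261 0.1472] [0.4338 0.2166 0.1447] [0.4665 0.235  0.1491]
((448.8455810546875, 227.81033325195312), (51.343204498291016, 22.852128982543945), 6.166036605834961) [0.1459 0.148 ]
band dir [0.9954 0.0963 0.4499 0.2347]
rail rect ((573.1737670898438, -20.443923950195312), (261.38616943359375, 15.869418144226074), 87.11673736572266) [0.0481 0.9988 0.5738 0.0278] [0.1547 0.158 ]
timer ((417.289794921875, -8.656440734863281), (61.44268798828125, 62.998477935791016), 4.029786586761475)
top blue patch 83 [0.4512 0.2215 0.1457] [0.4354 0.2145 0.1426] [0.4664 0.2294 0.1515]
((450.66748046875, 220.42593383789062), (52.27348327636719, 24.201536178588867), 1.3831318616867065) [0.1446 0.1484]
band dir [0.9981 0.0619 0.4441 0.2182]
rail rect ((574.2993774414062, -27.995864868164062), (263.4432678222656, 15.527148246765137), 87.19915771484375) [ 0.0454  0.999   0.5743 -0.0278] [0.1544 0.1581]
timer ((418.7334899902344, -17.432636260986328), (61.193626403808594, 61.30918884277344), 6.1362714767456055)
```

```bash
python3 -m inch '[[[0,0,4,30,-50,50,100],[0,0,8,60,-100,70,100],[0,0,10,90,-150,70,100],[0,0,12,120,-200,70,100],[0,0,14,150,-250,70,100],[0,0,16,180,-300,70,100],[0,0,17,210,-355,70,100],[0,0,17.5,240,-415,70,100],[0,0,17.5,265,-460,70,100],[0,0,17.5,279,-480,70,100],[0,0,17.5,279,-480,70,100],[0,0,17.5,279,-480,70,100]]]'
python3 - <<'E'
from h import *
np.set_printoptions(precision=4,suppress=True)
c=r.camera("wrist"); np.savez("w1.npz",**c); cv2.imwrite("pics/w1.png",c["pixels"][...,::-1])
P=cloud(c); X,Y,Z=P[...,0],P[...,1],P[...,2]; print("cam",-c["R"].T@c["t"])
hsv=cv2.cvtColor(c["pixels"],cv2.COLOR_RGB2HSV)
m=(X>.38)&(X<.52)&(Y>.15)&(Y<.28)&(Z>.13)&(Z<.165)
t=P[m&(hsv[...,1]>150)&(abs(hsv[...,0].astype(int)-112)<12)]; b=P[m&(Z>.138)]
if len(t): print(len(t),t.mean(0),t.min(0),t.max(0),cv2.minAreaRect((t[:,:2]*1000).astype(np.float32)))
if len(b): print(cv2.minAreaRect((b[:,:2]*1000).astype(np.float32)),np.percentile(b[:,2],[50,95]))
E
```

```text
t: 1.6
ee_pos: [0.4499, 0.2252, 0.3011]
orientation: [[-0.998, -0.067, -0.001], [-0.067, 0.998, 0.0], [0.001, 0.0, -1.0]]
force: [0.1, 0.2, 0.1]
width: 0.0856
finger_force: 0.0
cam [0.3825 0.2209 0.4444]
510 [0.4499 0.2242 0.1472] [0.4352 0.2155 0.1447] [0.4651 0.2339 0.1494] ((450.0919494628906, 224.4661407470703), (29.3704776763916, 16.790264129638672), 4.481481552124023)
((449.3404846191406, 223.823486328125), (50.869659423828125, 23.95241355895996), 5.034496784210205) [0.1465 0.1481]
```

View pics/w1.png

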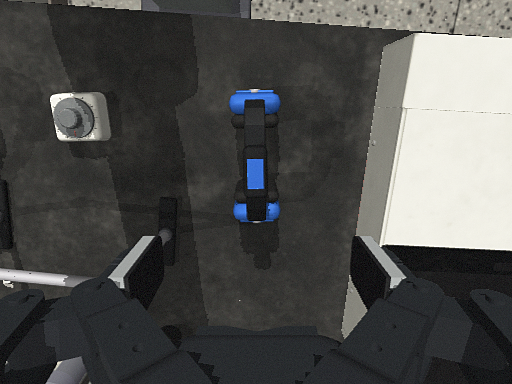

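The wrist view shows the blue grip block at (255,173), centred between the fingers in y, with the timer at (78,117) and the white box to the right, clear of the fingers. I'll descend straight down and grasp.

```bash
python3 -m inch '[[[0,0,0.5,0,-1,-50,100],[0,0,0.5,0,-1,-100,100],[0,0,0.5,0,-1,-130,100],[0,0,0.5,0,-1,-155,100],[0,0,0.5,0,-1,-172,100],[0,0,0.5,0,-1,-181,100],[0,0,0.5,0,-1,-181,100],[0,0,0.5,0,-1,-181,60],[0,0,0.5,0,-1,-181,30],[0,0,0.5,0,-1,-181,10],[0,0,0.5,0,-1,-181,10],[0,0,0.5,0,-1,-181,10]]]' 60
```

```text
t: 3.15
ee_pos: [0.4508, 0.2237, 0.1208]
orientation: [[-0.997, -0.075, 0.001], [-0.075, 0.997, 0.001], [-0.001, 0.001, -1.0]]
force: [-0.6, 0.3, 5.5]
width: 0.0231
finger_force: 59.4
```

```bash
python3 -m inch '[[[0,0,0,0,0,20,10],[0,0,0,0,0,60,10],[0,0,0,0,0,110,10],[0,0,0,0,0,160,10],[0,0,0,10,-20,200,10],[0,0,-1,35,-60,210,10],[0,0,-2,60,-110,210,10],[0,0,-2,90,-170,210,10],[0,0,-2,110,-215,210,10],[0,0,-2,123,-245,210,10],[0,0,-2,123,-247,210,10],[0,0,-2,123,-247,210,10]]]'
python3 -m inch '[[[0,0,0,0,0,0,10],[0,0,0,0,0,0,10]]]'
python3 - <<'E'
from h import *
np.set_printoptions(precision=4,suppress=True)
T=r.sense()["ee_pos"]
for n in("wrist","scene","top"):
    c=r.camera(n); np.savez(n+"2.npz",**c); cv2.imwrite(f"pics/{n}2.png",c["pixels"][...,::-1])
    P=cloud(c); X,Y,Z=P[...,0],P[...,1],P[...,2]; hsv=cv2.cvtColor(c["pixels"],cv2.COLOR_RGB2HSV)
    d=P[(X>.54)&(X<.61)&(abs(Y+.02)<.2)&(Z>.14)&(Z<.17)]
    if len(d)>20: print(n,"rail",len(d),cv2.minAreaRect((d[:,:2]*1000).astype(np.float32)),cv2.fitLine(d[:,:2].astype(np.float32),cv2.DIST_HUBER,0,.01,.01).ravel(),np.percentile(d[:,2],95),d.min(0),d.max(0))
    m=(hsv[...,1]>150)&(abs(hsv[...,0].astype(int)-112)<12)&(abs(Y+.02)<.1)&(abs(X-.57)<.15)&(Z>.19)&(Z<.38)
    q=P[m]
    for s,g in(("near",q[q[:,0]<.56]),("far",q[q[:,0]>.58])):
        if len(g)>5: print("  cup",s,len(g),g.mean(0),g.min(0),g.max(0))
E
```

```text
t: 4.65
ee_pos: [0.573, -0.0231, 0.33]
orientation: [[-0.999, -0.041, -0.001], [-0.041, 0.999, 0.0], [0.001, 0.0, -1.0]]
force: [0.0, -0.3, -2.1]
width: 0.023
finger_force: 59.2
t: 4.9
ee_pos: [0.5733, -0.0225, 0.3304]
orientation: [[-0.999, -0.042, 0.0], [-0.042, 0.999, 0.0], [-0.0, 0.0, -1.0]]
force: [0.5, 0.5, -2.2]
width: 0.0234
finger_force: 59.2
wrist rail 2395 ((575.042236328125, -25.858993530273438), (262.7577819824219, 17.171409606933594), 87.49378204345703) [ 0.0454  0.999   0.5709 -0.0967] 0.15846129434376224 [ 0.5612 -0.1572  0.14  ] [0.589  0.1054 0.1614]
  cup near 2280 [ 0.5093 -0.023   0.2909] [ 0.4908 -0.0548  0.2757] [0.56   0.0042 0.3584]
  cup far 711 [ 0.5926 -0.0215  0.3463] [ 0.58   -0.0433  0.2839] [0.6483 0.0051 0.3644]
scene rail 377 ((573.3280029296875, -18.604812622070312), (259.3954772949219, 16.01293182373047), 87.042724609375) [0.0481 0.9988 0.5757 0.0628] 0.1576323968899008 [ 0.5603 -0.1485  0.1402] [0.5876 0.1111 0.1603]
  cup near 527 [ 0.5022 -0.003   0.2583] [ 0.4897 -0.0441  0.2152] [0.5596 0.0091 0.3573]
  cup far 438 [0.6346 0.0053 0.2577] [ 0.5933 -0.0424  0.2143] [0.6514 0.0157 0.3534]
top rail 38 ((579.83203125, 97.36190032958984), (16.60384750366211, 12.638720512390137), 3.748122215270996) [0.9986 0.0532 0.5783 0.0962] 0.15956685492720465 [0.5716 0.0911 0.1463] [0.5881 0.104  0.1599]
```

View pics/wrist2.png

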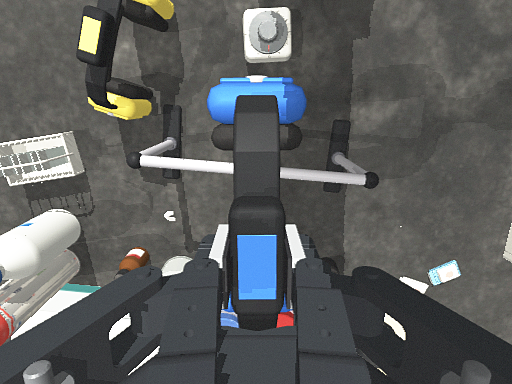

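View pics/scene2.png

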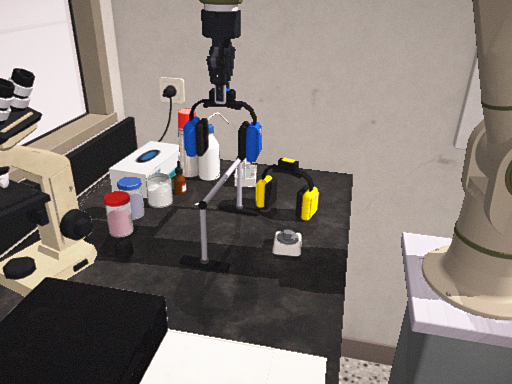

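The wrist view shows the bar from (135,160) to (370,180), crossing under the band near its middle. In the scene view, the blue pair hangs level above the bar with a cup on each side. Now I'll lower it.

```bash
python3 -m inch '[[[0,0,0,1,-1.5,-30,10],[0,0,0,1,-1.5,-70,10],[0,0,0,1,-1.5,-105,10],[0,0,0,1,-1.5,-130,10],[0,0,0,1,-1.5,-145,10],[0,0,0,1,-1.5,-154,10],[0,0,0,1,-1.5,-158,10],[0,0,0,1,-1.5,-160,10],[0,0,0,1,-1.5,-161,10],[0,0,0,1,-1.5,-161,10]]]'
python3 -m inch '[[[0,0,0,0,0,-1,10],[0,0,0,0,0,-2,10],[0,0,0,0,0,-2,10]]]'
```

```text
t: 6.3
ee_pos: [0.5747, -0.0251, 0.1696]
orientation: [[-0.999, -0.04, 0.001], [-0.04, 0.999, 0.0], [-0.001, 0.0, -1.0]]
force: [-0.3, 0.5, -1.1]
width: 0.0233
finger_force: 59.3
t: 6.68
ee_pos: [0.5745, -0.025, 0.1672]
orientation: [[-0.999, -0.041, -0.0], [-0.041, 0.999, -0.0], [0.0, -0.0, -1.0]]
force: [-0.1, 0.1, -1.3]
width: 0.0232
finger_force: 59.3
```

```bash
python3 -m inch '[[[0,0,0,0,0,-1,10],[0,0,0,0,0,-1.5,10],[0,0,0,0,0,-1.5,10]]]'
python3 -m inch '[[[0,0,0,0,0,-0.5,10],[0,0,0,0,0,-1,10],[0,0,0,0,0,-1,10]]]'
```

```text
t: 7.05
ee_pos: [0.5745, -0.0251, 0.1657]
orientation: [[-0.999, -0.04, -0.0], [-0.04, 0.999, 0.0], [0.0, 0.0, -1.0]]
force: [0.5, 1.1, -0.8]
width: 0.0226
finger_force: 59.3
t: 7.42
ee_pos: [0.5745, -0.0251, 0.1648]
orientation: [[-0.999, -0.04, 0.0], [-0.04, 0.999, 0.0], [-0.0, 0.0, -1.0]]
force: [0.1, -1.4, -0.2]
width: 0.0234
finger_force: 59.6
```

```bash
python3 -m inch '[[[0,0,0,0,0,-0.5,10],[0,0,0,0,0,-1,10],[0,0,0,0,0,-1,10]]]'
python3 - <<'E'
from h import *
print(r.sense()["ft_torque"],r.sense()["force"])
c=r.camera("scene"); cv2.imwrite("pics/s3.png",cv2.resize(c["pixels"][120:300,120:340,::-1],None,fx=3,fy=3))
E
```

```text
t: 7.8
ee_pos: [0.5746, -0.0251, 0.1647]
orientation: [[-0.999, -0.04, 0.001], [-0.04, 0.999, 0.0], [-0.001, 0.0, -1.0]]
force: [-3.2, 1.1, 9.2]
width: 0.0231
finger_force: 61.0
[0.01365344 0.66717161 0.00155381] [-3.22941627  1.06813532  9.15747816]
```

View pics/s3.png

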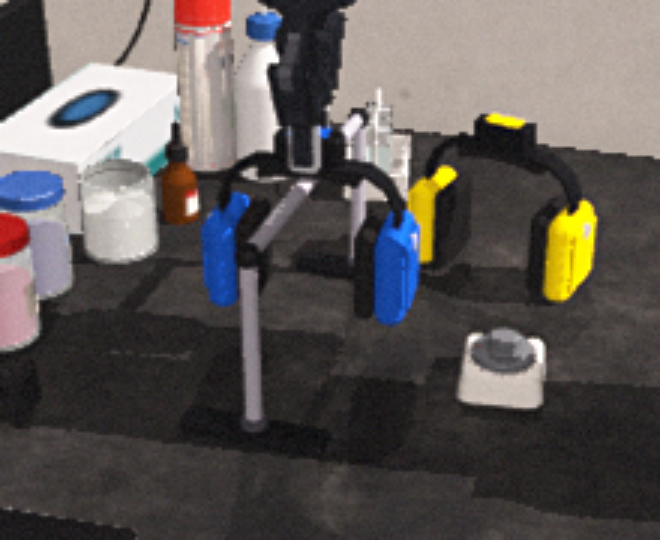

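The view shows the band resting on the bar at about (310,185), with a cup on each side at (228,250) and (390,265), and contact is 9 N. I'll ease the push, open, and rise.

```bash
python3 -m inch '[[[0,0,0,0,0,0.7,10],[0,0,0,0,0,0.7,10],[0,0,0,0,0,0.7,30],[0,0,0,0,0,0.7,34],[0,0,0,0,0,0.7,40],[0,0,0,0,0,0.7,50],[0,0,0,0,0,0.7,60],[0,0,0,0,0,0.7,60],[0,0,0,0,0,0.7,60]]]'
python3 -m inch '[[[0,0,0,0,0,5,60],[0,0,0,0,0,15,60],[0,0,0,0,0,35,60],[0,0,0,0,0,65,60],[0,0,0,0,0,100,60],[0,0,0,0,0,130,60],[0,0,0,0,0,140,60],[0,0,0,0,0,140,60]]]'
python3 - <<'E'
from h import *
np.set_printoptions(precision=4,suppress=True)
for n in("wrist","scene"):
    c=r.camera(n); P=cloud(c); X,Y,Z=P[...,0],P[...,1],P[...,2]
    if n=="scene": cv2.imwrite("pics/s4.png",cv2.resize(c["pixels"][100:300,100:360,::-1],None,fx=3,fy=3))
    b=P[(abs(X-.574)<.05)&(abs(Y+.025)<.05)&(Z>.178)&(Z<.2)]
    print(n,len(b),cv2.minAreaRect((b[:,:2]*1000).astype(np.float32)),np.percentile(b[:,2],[50,95]))
E
```

```text
t: 8.98
ee_pos: [0.5745, -0.0251, 0.1645]
orientation: [[-0.999, -0.04, 0.0], [-0.04, 0.999, -0.0], [-0.0, -0.0, -1.0]]
force: [-0.4, -0.4, -0.3]
width: 0.0512
finger_force: 0.0
t: 9.98
ee_pos: [0.5745, -0.025, 0.3049]
orientation: [[-0.999, -0.041, 0.001], [-0.041, 0.999, 0.0], [-0.001, 0.0, -1.0]]
force: [0.0, -0.7, -1.2]
width: 0.0513
finger_force: 0.0
wrist 1620 ((572.59375, -24.711374282836914), (50.8515510559082, 23.749675750732422), 2.0108582973480225) [0.1904 0.192 ]
scene 208 ((572.4854125976562, -18.65397071838379), (52.48885726928711, 22.778072357177734), 4.936487674713135) [0.1878 0.1914]
```

View pics/s4.png

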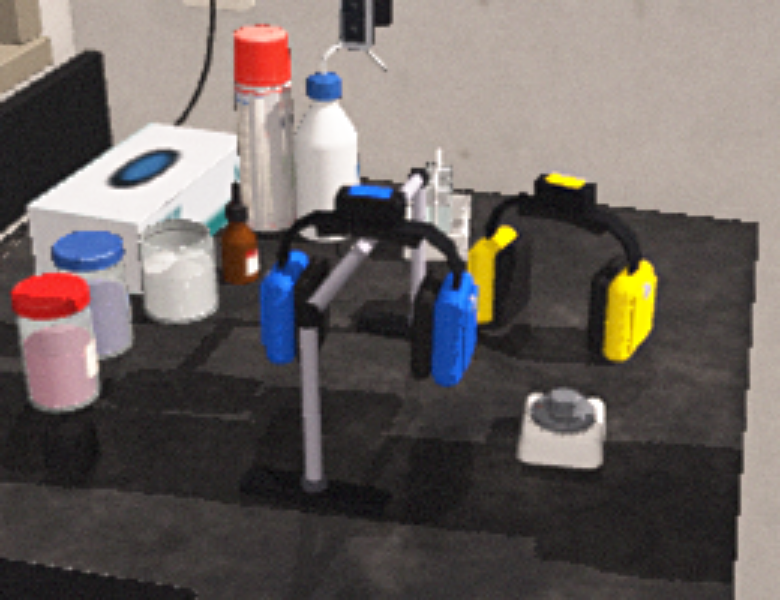

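The view shows the blue pair hanging on the bar with its grip at (370,205) and the gripper clear above. Next I'll wait a second and check that it is stable and the tilt is small.

```bash
python3 -m inch '[[[0,0,0,0,0,0,60],[0,0,0,0,0,0,60],[0,0,0,0,0,0,60],[0,0,0,0,0,0,60],[0,0,0,0,0,0,60],[0,0,0,0,0,0,60],[0,0,0,0,0,0,60],[0,0,0,0,0,0,60]]]' >/dev/null
python3 - <<'E'
from h import *
np.set_printoptions(precision=4,suppress=True)
c=r.camera("wrist"); P=cloud(c); X,Y,Z=P[...,0],P[...,1],P[...,2]
b=P[(abs(X-.574)<.05)&(abs(Y+.025)<.05)&(Z>.178)&(Z<.2)]
print(len(b),cv2.minAreaRect((b[:,:2]*1000).astype(np.float32)))
t=P[(abs(X-.574)<.015)&(abs(Y+.025)<.008)&(Z>.18)&(Z<.2)]
A=np.c_[t[:,:2]-t[:,:2].mean(0),np.ones(len(t))]; print("tilt slopes",np.linalg.lstsq(A,t[:,2],rcond=None)[0])
E
```

```text
1612 ((572.363037109375, -25.04326057434082), (50.374908447265625, 23.663402557373047), 2.994440793991089)
tilt slopes [0.0211 0.014  0.1912]
```

Stable, about 1° of tilt, centred and square to the bar.

```bash
python3 -c "
from station import r
print(r.job_done())"
```

```text
the job is handed in; nothing more can be done
None
```

The blue ear defenders hang square over the middle of the steel rail, one cup on each side; they were set down gently and released, the yellow pair and timer were left alone, and the job is handed in at about 11 s of the 35 s allowed.

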